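# Push the square-window negative carrier home into its labelled bay

## Robot

A 6-joint arm with a two-finger parallel gripper is mounted at the origin on the work surface. World frame = base frame: x ahead of the robot, y to its left, z up, the work surface at z = 0. Lengths are in m, angles in rad, forces in N, time in s.
With the tool pointing down it reaches from about 0.35 to 0.775 m from the base axis. Payload 5.5 kg.
Tool frame: the origin (TCP) lies midway between the tips of the shut fingers; the grasp point (between the pads) lies 19 mm behind it; z points along the fingers, y is the line along which they close (so a half turn about z gives the same grasp; the last joint's range is limited). The gripper opens to 85 mm and grips with 20 to 120 N. Pads are 22 mm wide; open, the fingers measure 114 mm over their backs; the gripper's body (76 mm by 85 mm) begins 54 mm behind the grasp point. The pads swing forward as they close: fully open they stand 13 mm farther back than shut.
Start: joints at [0.993, 0.313, 0.046, 1.304, 0, 1.431], TCP at [0.244, 0.521, 0.205] pointing down, gripper open.
Joint ranges: [-2.76, 2.76], [-0.86, 1.69], [-1.03, 1.26], [-2.2, 2.34], [-1.47, 1.5], [-3.14, 3.14]. Speed limits (rad/s): [2.57, 2.57, 3.14, 3.14, 3.14, 3.14].

## Interface

Orientations are given as a unit quaternion [w, x, y, z].
In Python, from workcell import get_state, read_camera, camera_info, hand_in, recognise gives the robot as it stands.
- The arm moves only by the tool arm_command, never from a script. Its argument "moves" is one flat list of numbers, 7 for each row, row after row: the opening, from -1 (shut) to 1 (fully open), then the shift along the tool's x, y, z in mm, then the turn, a rotation vector about the tool's x, y, z in rad. A call has 1 to 8 rows; each row shifts and turns the commanded pose from where the row before left it, along the tool's axes as they then stand; what a row does not reach is not made up. A row lasts 1/8 s, in which the tool goes at most 62.5 mm and 10.7 degrees, less where a joint would pass 70% of its speed; a pose out of reach is approached as far as the arm can. A call with a gripper value outside its range is refused whole. The fingers move at their own pace and stop on an object; "newtons" is the grip in N (left out, the last holds). Time passes only in rows, so rows that do not move let the fingers close. It gives the time, the measured TCP pose, the force, the opening and the grip force at its end, in the units of the state.
- get_state(): the state, without advancing time (a new reading comes with each control period).
- read_camera(name): name is "scene" or "top"; returns (picture, depth): 384x512x3 uint8, blue, green, red; 384x512 float32, m along the optical axis (not along the pixel's ray), 0 where there is no reading.
- camera_info(name): a dict with "fovy" (degrees; the focal length in pixels is half the picture's height over the tangent of half this angle, whatever the lens; pixels are square), "cx", "cy" (the principal point, pixels), "eye" and "orientation" of the camera in the world. Camera axes: x right, y down, z forward; pixel columns grow to the right and rows downward; lengths in m; the calibration is good to about 2 mm. A picture is of the moment at which its call begins. camera_info takes no time and is no camera call.
- hand_in(): hands the job in; it is judged then, once.
Trained networks look in the newest picture that a camera, given by its name, has taken for a name from the list of things; names that differ only in an ending like _2 or _b are one class to them, and where a whole thing is asked for, a point or a joint stands for the part that bears it (a point fixed in the world has none). Each returns a list of dicts, best first, with "confidence" (0 to 1); they miss things now and then, are a little off and sometimes report something else, mostly with a low value. They report only what shows in the picture. A call takes as long as a camera call. They do not tell look-alikes from the thing itself.
- recognise(camera, label): "point" ([column, row] in pixels, amid what is visible of it).
The state is a dict: "clock": time; "joint_pos": joint angles; "qvel": joint speeds; "tau": joint torques, N m; "tcp_pos": TCP position; "orientation": TCP orientation; "wrist_force": force on the tool from outside, world axes, zero at the start; "ft_torque": the same for the moment, N m; "finger_gap": finger opening in m; "grip_force": force on a finger pad.
Only numpy, scipy, OpenCV 4.12 (cv2) and the standard library are available. Lean on these libraries where they do the work, as an engineer would, in place of code of your own. Each camera call takes 0.05 s, during which the arm holds its last target. There are 200 camera calls.

## Task

Put the black negative carrier with the square window, lying on the bench in front of the bays, back into its own storage bay: the one whose label shows the square. It is too wide to grip, so push it along the bench, flat, into the bay and on against the sprung buffer until the side catch snaps out behind it and holds it; how deep that is differs each time, so go by feel, press firmly (10 to 20 N) but never ram it (stay under 40 N). Leave the other things where they are.

Things in the scene. Friction and masses are not known exactly. Their poses are not given: they have to be found in the camera images.
- carrier: the negative carrier to put away: flat black plastic plate 110 mm long (its x), 92 mm wide (its y), 16 mm thick, about 0.25 kg, with a 56 x 56 mm square window of white opal glass in its middle. Origin: centre of its underside, z up. It goes into the bay lengthways, either end first; it has nothing to grip
- rack: fixed wooden rail behind three like bays side by side, 150 mm apart, mouths to the robot; origin: mouth of the middle bay, x into the bays. Bay: straight channel 95 mm wide, 165 mm deep, walls 6 mm thick, 24 mm high, no floor or roof (a carrier slides on the bench); flares reach 26 mm out in front of the mouth, opening to 125 mm
- bay_square: white storage bay whose flat white label, on top of its 40 mm high back block (213 mm behind the mouth), shows a black square (42 x 42 mm), 3/4 the size of the window of the carrier kept there. Origin: middle of the mouth (where flare meets channel) at bench level; +x points into the bay, z up. The carrier's own bay
- bay_long: white storage bay whose flat white label, on top of its 40 mm high back block (213 mm behind the mouth), shows a black rectangle 68 x 42 mm, 3/4 the size of the window of the carrier kept there. Origin: middle of the mouth (where flare meets channel) at bench level; +x points into the bay, z up. Not for this carrier
- bay_small: white storage bay whose flat white label, on top of its 40 mm high back block (213 mm behind the mouth), shows a small black rectangle 27 x 18 mm, 3/4 the size of the window of the carrier kept there. Origin: middle of the mouth (where flare meets channel) at bench level; +x points into the bay, z up. Not for this carrier
- catch_square (a joint): side catch of the own bay: steel wedge in its +y wall, ramp to the mouth, square face to the buffer, 6 to 16 mm above the bench; m: 0 = out (tip 11 mm proud of the wall), grows to 0.015 as a passing carrier presses it back; passing takes about 4 to 7 N. Catch and buffer sit on one seat, whose depth differs each time and is not told: a caught carrier's near edge is 21 to 38 mm inside the mouth
- buffer_square (a joint): sprung rubber buffer at the back of the own bay, its relaxed face 128 to 144 mm inside the mouth (106.5 mm beyond the catch's square face); m: 0 = relaxed, 0.008 = bottomed, 1.5 N per mm; the catch snaps out at 8 to 14 N in all. It stays near 0.003 when the carrier is held by the catch; else it springs back
- other_carrier: bystander: carrier of the same size with a long 90 x 56 mm window, lying on the bench far to the robot's right. Origin: centre of its underside
- tank: bystander: black developing tank, 92 mm in diameter, 125 mm high. Origin: centre of its underside
- beaker: bystander: white plastic measuring mug, 84 mm in diameter, 115 mm high, handle on its +y side. Origin: centre of its underside
- reel: bystander: white film reel, 80 mm in diameter, 52 mm high, standing on its flange. Origin: centre of its underside
Not all that is in view belongs to the job. What is shaped like the carrier but brown or red is not meant.

How it is judged:
On the way:
1. the carrier, in its own bay, presses the catch back by over 4 mm as it passes (value of joint catch_square above 0.004 m and x of carrier in the frame of bay_square above 0.03 m and contact force between carrier and the fingers above 0.5 N), for 0.05 s.
At the end, for the whole second after the job is handed in: Carrier flat and at rest in its own bay (centre 65-105 mm inside the mouth, within 8 mm of the centre line, 0.06 rad of straight), held by the catch: catch out again behind it (under 2 mm pressed), buffer held 2-6 mm pressed. Bystanders upright, within 20 mm of their places (x of carrier in the frame of bay_square between 0.065 and 0.105 m and y of carrier in the frame of bay_square between -0.008 and 0.008 m and angle between the x axis of carrier and the x axis of bay_square, either way round below 0.06 rad and height (world z) of carrier below 0.006 m and angle between carrier's own z axis and vertical below 0.06 rad and value of joint buffer_square between 0.002 and 0.006 m and value of joint catch_square below 0.002 m and linear speed of carrier below 0.01 m/s and distance of each of other_carrier, tank, beaker, reel from where it was at the start of the episode below 0.02 m and angle between each of other_carrier, tank, beaker, reel's own z axis and vertical below 0.2 rad); the robot touches nothing.
It fails at once if the carrier is pushed with more than 40 N (contact force between carrier and the fingers above 40 N or contact force between carrier and the arm above 40 N).
It fails at once if the carrier is tipped up or lifted off the bench (angle between carrier's own z axis and vertical above 0.3 rad or height (world z) of carrier above 0.03 m).
It fails at once if a bystander is knocked over or shoved (distance of any of other_carrier, tank, beaker, reel from where it was at the start of the episode above 0.03 m or angle between any of other_carrier, tank, beaker, reel's own z axis and vertical above 0.4 rad).
It also fails if it takes over 67 s, if anything falls off the work surface, if the arm or the gripper's body presses on something with over 40 N, if the wrist force passes 120 N, or if a joint passes its speed limit or range.

## Working session

There is one attempt and no reset: what is moved stays moved. The work goes in short steps, Python scripts to look and compute and a tool call to move; the robot and the scene stay as the last step left them, time stands still between calls to the robot, and variables do not carry over. Pictures are saved under pics/ and viewed, at most 10 in all, crops included, and the job is handed in when it is done.

Besides the shell and the picture viewer there is one more tool, called in YAML: its name, and indented under it one key for each argument. arm_command: Moves the arm, as the interface text tells. Its arguments: {"type":"object","properties":{"moves":{"type":"array"},"newtons":{"type":"number"}},"required":["moves"]}

```bash
mkdir -p pics
cat > h.py <<'E'
import numpy as np, cv2
from scipy.spatial.transform import Rotation as R
from workcell import *
def cam(n):
    i=camera_info(n); f=192/np.tan(np.radians(i["fovy"])/2); q=np.array(i["orientation"])
    if q.shape==(4,): M=R.from_quat(q[[1,2,3,0]]).as_matrix()
    else: M=q
    return f,i["cx"],i["cy"],np.array(i["eye"]),M
def ray(n,p,z):
    f,cx,cy,e,M=cam(n); d=M@np.array([(p[0]-cx)/f,(p[1]-cy)/f,1]); return e+d*(z-e[2])/d[2]
def dep(n,p,d):
    f,cx,cy,e,M=cam(n); return e+M@np.array([(p[0]-cx)/f,(p[1]-cy)/f,1])*d
E
python3 - <<'E'
from h import *
for n in("scene","top"):
    print(camera_info(n)); p,d=read_camera(n); cv2.imwrite(f"pics/{n}0.png",p); np.save(n+"0.npy",d)
    for l in ("carrier","bay_square","bay_long","bay_small","tank","beaker","reel","other_carrier"):
        for r in recognise(n,l)[:3]:
            x=r["point"];dd=d[int(x[1]),int(x[0])]; print(n,l,np.round(x),round(r["confidence"],2),dep(n,x,dd).round(3))
s=get_state();print(s)
E
```

```text
{'fovy': 44.21237583632484, 'cx': 253.065233319977, 'cy': 194.9790240494872, 'eye': array([ 0.88270972, -0.65400295,  1.26610891]), 'orientation': array([-0.26350793,  0.93514921,  0.22745869, -0.06574252])}
scene carrier [213. 127.] 0.9 [0.279 0.204 0.016]
scene carrier [331. 240.] 0.68 [ 0.803 -0.02   0.04 ]
scene carrier [150. 219.] 0.61 [ 0.288 -0.192  0.014]
scene bay_square [347. 199.] 0.67 [0.793 0.128 0.04 ]
scene bay_square [315. 283.] 0.31 [ 0.814 -0.163  0.044]
scene bay_long [331. 239.] 0.75 [ 0.802 -0.019  0.043]
scene bay_small [313. 285.] 0.56 [ 0.81  -0.168  0.041]
scene tank [335. 105.] 0.88 [0.629 0.406 0.104]
scene tank [334. 239.] 0.59 [ 0.808 -0.012  0.04 ]
scene beaker [284.  86.] 0.79 [0.449 0.399 0.109]
scene reel [206. 226.] 0.71 [ 0.449 -0.132  0.007]
scene reel [136. 301.] 0.64 [ 0.412 -0.429  0.052]
scene other_carrier [192. 342.] 0.79 [ 0.591 -0.446  0.008]
scene other_carrier [335. 106.] 0.51 [0.632 0.406 0.102]
{'fovy': 44.94592694131447, 'cx': 260.3566662712308, 'cy': 191.16490252863474, 'eye': array([0.24878279, 0.02055708, 1.37400124]), 'orientation'
[... 748 characters left out ...]
'joint_pos': array([ 9.93413630e-01,  3.13144718e-01,  4.61113012e-02,  1.30358709e+00,
       -5.46392068e-07,  1.43119275e+00]), 'qvel': array([ 1.40555264e-04,  1.19337351e-05,  2.16721812e-03,  9.12860505e-04,
       -1.87530143e-03,  5.00751198e-05]), 'tau': array([-8.33481226e-04, -4.80443287e+01,  2.98815769e+01, -1.07095198e-04,
        3.61922639e-05,  6.53556441e-06]), 'tcp_pos': array([0.24380116, 0.52081771, 0.20485929]), 'orientation': array([3.10996700e-05, 2.17145814e-01, 9.76139174e-01, 8.22238754e-05]), 'wrist_force': array([-0.68318284, -0.34535261,  0.73855343]), 'ft_torque': array([0.02682255, 0.02261461, 0.0041682 ]), 'grip_force': 0.0, 'finger_gap': 0.08558470209697329}
```

View pics/top0.png

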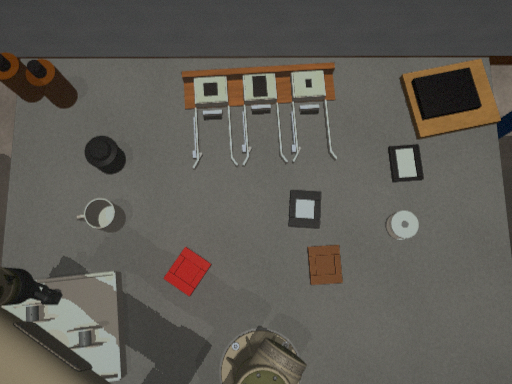

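View pics/scene0.png

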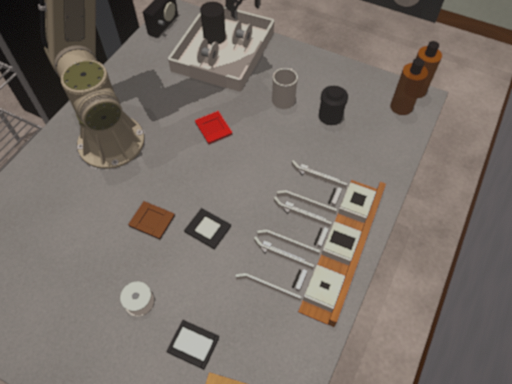

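Look-alikes for the carrier in the top view: the black carrier with a square window (305,209), the black one with a long window (405,163), a red one (188,271) and a brown one (325,265). I choose (305,209). For the bays, the labels are at (210,89), (260,87) and (308,84). I'll check both choices in one close crop.

Run:
```python
from h import *
p=cv2.imread("pics/top0.png"); d=np.load("top0.npy")
cv2.imwrite("pics/crop0.png",cv2.resize(p[65:235,175:345],None,fx=3.5,fy=3.5,interpolation=cv2.INTER_CUBIC))
def blobs(n,p,win,lo,hi,z,amin=30):
    g=p.max(2); x0,x1,y0,y1=win; m=((g>=lo)&(g<=hi)).astype(np.uint8)
    w=np.zeros_like(m); w[y0:y1,x0:x1]=m[y0:y1,x0:x1]
    cs,_=cv2.findContours(w,cv2.RETR_EXTERNAL,cv2.CHAIN_APPROX_NONE)
    for c in cs:
        if cv2.contourArea(c)<amin: continue
        P=np.array([ray(n,q,z)[:2]*1000 for q in c[:,0].astype(float)],np.float32)
        print(n,z,cv2.minAreaRect(P), c[:,0].mean(0).round(1))
s=cv2.imread("pics/scene0.png")
blobs("top",p,(285,325,186,232),0,50,.016); blobs("top",p,(290,320,195,225),150,255,.016)
blobs("scene",s,(182,235,206,252),0,50,.016); blobs("scene",s,(190,225,212,244),150,255,.016)
for w in((200,220,80,98),(250,270,78,97),(300,318,76,94)): blobs("top",p,w,0,60,.041,15)
for w in((345,370,190,212),(325,360,228,252),(312,335,278,294)): blobs("scene",s,w,0,70,.041,15)
for n in("top","scene"):
  D=np.load(n+"0.npy")
  pts={"top":[(305,209),(294,194),(340,209),(210,82)],"scene":[(208,228),(192,232),(230,260),(347,199)]}[n]
  for q in pts: print(n,q,dep(n,q,D[q[1],q[0]]).round(4))
```

```text
top 0.016 ((455.981201171875, -138.48951721191406), (50.63520050048828, 51.368568420410156), 88.41055297851562) [304.6 208.6]
scene 0.016 ((456.9583740234375, -137.49351501464844), (53.87640380859375, 53.89383316040039), 85.26471710205078) [207.2 227.2]
top 0.041 ((824.7802734375, 141.63165283203125), (35.96612548828125, 36.57746887207031), 0.2737414538860321) [210.   88.8]
top 0.041 ((830.588623046875, -9.256448745727539), (39.58714294433594, 55.337825775146484), 89.7311019897461) [259.2  86.6]
top 0.041 ((841.1815795898438, -158.3927001953125), (12.31283950805664, 19.963830947875977), 88.1769027709961) [308.  83.]
scene 0.041 ((821.1431884765625, 144.95101928710938), (34.48368835449219, 33.874351501464844), 3.0891072750091553) [357.7 198.7]
scene 0.041 ((829.9834594726562, -4.7739715576171875), (60.198936462402344, 34.873779296875), 3.2198519706726074) [342.2 239.7]
scene 0.041 ((838.6834716796875, -155.00009155273438), (19.328882217407227, 11.378105163574219), 3.7853288650512695) [324.5 285.1]
top (305, 209) [ 0.4557 -0.1409  0.0073]
top (294, 194) [ 0.4992 -0.108   0.0198]
top (340, 209) [ 0.4555 -0.2467  0.0015]
top (210, 82) [0.8463 0.1418 0.0401]
scene (208, 228) [ 0.4598 -0.1382  0.0142]
scene (192, 232) [ 0.4249 -0.1721  0.0155]
scene (230, 260) [ 0.565  -0.1942  0.0024]
scene (347, 199) [0.7927 0.1283 0.0418]
```

View pics/crop0.png

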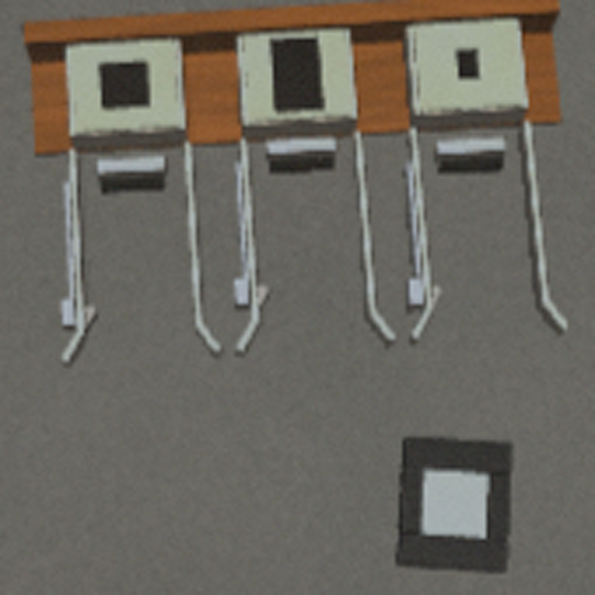

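The crop shows the square label on the left-hand bay (crop 124,85) and the square-windowed black carrier (455,505), so both choices hold. Next I'll get their precise poses.

```bash
cat >> h.py <<'E'
def rect(n,p,win,lo,hi,z,amin=30):
    g=cv2.resize(p,None,fx=4,fy=4,interpolation=cv2.INTER_CUBIC).max(2); x0,x1,y0,y1=[4*v for v in win]
    w=np.zeros(g.shape,np.uint8); w[y0:y1,x0:x1]=((g>=lo)&(g<=hi))[y0:y1,x0:x1]
    w=cv2.morphologyEx(w,cv2.MORPH_OPEN,np.ones((9,9)))
    cs,_=cv2.findContours(w,cv2.RETR_EXTERNAL,cv2.CHAIN_APPROX_NONE)
    if not cs: return None
    c=max(cs,key=cv2.contourArea)[:,0]/4.-.375
    P=np.array([ray(n,q,z)[:2]*1000 for q in c],np.float32); r=cv2.minAreaRect(P)
    a=r[2]; a=(a+45)%90-45
    return np.round(r[0],1),np.round(r[1],1),round(np.radians(a),3)
def plan(x,y,z,yaw):
    "delta in tool axes (mm) and turn about tool z to reach TCP x,y,z (m), tool-y heading yaw"
    s=get_state(); q=s["orientation"]; r=R.from_quat(q[[1,2,3,0]]); M=r.as_matrix()
    cur=np.arctan2(M[1,1],M[0,1]); t=-((yaw-cur+np.pi/2)%np.pi-np.pi/2)
    print("turn tool z",round(t,3),"then shift", (1000*(R.from_rotvec([0,0,0]).as_matrix()@ (r*R.from_rotvec([0,0,t])).as_matrix().T@(np.array([x,y,z])-s["tcp_pos"]))).round(1),
      "| unturned shift",(1000*M.T@(np.array([x,y,z])-s["tcp_pos"])).round(1))
E
python3 - <<'E'
from h import *
p=cv2.imread("pics/top0.png"); s=cv2.imread("pics/scene0.png")
print(p.max(2)[190:232:3,305],p.max(2)[209,284:330:3]); print(s.max(2)[228,178:240:3])
for t in(65,75,82): print("top",rect("top",p,(284,327,184,234),0,t,.016),"scene",rect("scene",s,(180,236,204,252),0,t,.016))
print("win",rect("top",p,(290,320,195,225),150,255,.016),rect("scene",s,(190,225,212,244),150,255,.016))
for q in[(197.9,159.3),(231.6,157),(246.9,157.6),(281.4,154.5)]: print(ray("top",q,.024).round(4))
plan(.456,-.23,.205,-.04)
E
```

```text
[ 77  56  54 112 177 176 174 177 176 154  58  55  55 109] [100 106  61  55 173 175 175 175 173 176  65  56  69 104 104 102]
[134 139 120  51  53  52 153 192 191 191 190 190 192 158  48  54  53  75
 138 138 136]
top (array([ 455.5, -137.7]), array([ 93.3, 111. ]), np.float64(-0.069)) scene (array([ 458.8, -139.7]), array([ 91.6, 109.7]), np.float64(-0.077))
top (array([ 455.6, -138.2]), array([ 95. , 113.1]), np.float64(-0.079)) scene (array([ 458.8, -139.5]), array([ 93.5, 111.2]), np.float64(-0.075))Traceback (most recent call last):
  File "<stdin>", line 4, in <module>
  File "h.py", line 20, in rect
    P=np.array([ray(n,q,z)[:2]*1000 for q in c],np.float32); r=cv2.minAreaRect(P)
                ~~~^^^^^^^
  File "h.py", line 10, in ray
    f,cx,cy,e,M=cam(n); d=M@np.array([(p[0]-cx)/f,(p[1]-cy)/f,1]); return e+d*(z-e[2])/d[2]
                ~~~^^^
  File "h.py", line 5, in cam
    i=camera_info(n); f=192/np.tan(np.radians(i["fovy"])/2); q=np.array(i["orientation"])
ValueError: time passes only in moves, steps and waits
```

```bash
sed -i 's/^def cam(n)/import functools\n@functools.lru_cache\ndef cam(n)/' h.py
python3 - <<'E'
from h import *
p=cv2.imread("pics/top0.png"); s=cv2.imread("pics/scene0.png")
for q in[(197.9,159.3),(231.6,157),(246.9,157.6),(281.4,154.5)]: print(ray("top",q,.024).round(4))
print([rect("top",p,w,0,95,.04) for w in((200,220,80,98),(300,318,76,94))],[rect("scene",s,w,0,95,.04) for w in((345,370,190,212),(312,335,278,294))])
plan(.456,-.23,.205,-.075)
E
```

```text
[0.6069 0.1777 0.024 ]
[0.6131 0.0769 0.024 ]
[0.6109 0.031  0.024 ]
[ 0.6197 -0.0729  0.024 ]
[(array([824.5, 141.2]), array([41.8, 41.6]), np.float64(0.065)), (array([ 842. , -159.3]), array([17.5, 24.6]), np.float64(-0.005))] [(array([821.2, 145.8]), array([37.7, 37.5]), np.float64(0.056)), (array([ 838.7, -154.5]), array([22.5, 13.9]), np.float64(0.107))]
turn tool z 1.208 then shift [-7.328e+02  2.679e+02 -2.000e-01] | unturned shift [-5.105e+02 -5.901e+02 -2.000e-01]
```

arm_command:
  moves: [0.4,0,0,0,0,0,0.18,0.4,0,0,0,0,0,0.18,0.4,0,0,0,0,0,0.18,0.4,0,0,0,0,0,0.18,0.4,0,0,0,0,0,0.18,0.4,0,0,0,0,0,0.18,0.4,-40,10,0,0,0,0,0.4,-55,15,0,0,0,0]
  newtons: 40

```text
clock: 1.9
tcp_pos: [0.2739, 0.4271, 0.2045]
orientation: [0.0, 0.687, 0.726, 0.0]
wrist_force: [0.8, -0.1, 0.6]
finger_gap: 0.0598
grip_force: 0.0
```

arm_command:
  moves: [0.4,-55,15,0,0,0,0,0.4,-55,15,0,0,0,0,0.4,-55,15,0,0,0,0,0.4,-55,15,0,0,0,0,0.4,-55,15,0,0,0,0,0.4,-55,15,0,0,0,0,0.4,-55,15,0,0,0,0,0.4,-55,15,0,0,0,0]

```text
clock: 2.9
tcp_pos: [0.4174, -0.0077, 0.2052]
orientation: [0.0, 0.688, 0.726, 0.0]
wrist_force: [1.4, -0.2, 1.1]
finger_gap: 0.06
grip_force: 0.0
```

```bash
python3 -c "
from h import *
plan(.455,-.228,.1,.057);print(get_state()['tcp_pos'],get_state()['finger_gap'])"
```

```text
turn tool z -0.004 then shift [-222.1   24.8  105.2] | unturned shift [-222.    25.8  105.2]
[ 0.41740803 -0.00768553  0.20519146] 0.05996002496954964
```

arm_command:
  moves: [0.4,-55,6,0,0,0,0,0.4,-55,6,0,0,0,0,0.4,-55,6,0,0,0,0,0.4,-55,7,0,0,0,0,0.4,0,0,60,0,0,0,0.4,0,0,60,0,0,0,0.4,0,0,60,0,0,0,0.4,0,0,10,0,0,0]

```text
clock: 3.9
tcp_pos: [0.4502, -0.2219, 0.0113]
orientation: [-0.004, 0.688, 0.726, -0.001]
wrist_force: [0.3, -0.1, -0.3]
finger_gap: 0.0599
grip_force: 0.0
```

arm_command:
  moves: [0.4,0,0,5,0,0,0,0.4,0,0,3,0,0,0,0.4,0,0,2,0,0,0,0.4,0,0,0,0,0,0]

```text
clock: 4.4
tcp_pos: [0.4543, -0.2246, 0.0058]
orientation: [0.001, 0.688, 0.726, 0.0]
wrist_force: [0.2, -0.3, 0.8]
finger_gap: 0.0595
grip_force: 0.0
```

arm_command:
  moves: [0.4,12,0,0,0,0,0,0.4,6,0,0,0,0,0,0.4,5,0,0,0,0,0,0.4,5,0,0,0,0,0,0.4,5,0,0,0,0,0,0.4,5,0,0,0,0,0,0.4,6,0,0,0,0,0,0.4,7,0,0,0,0,0]

```text
clock: 5.4
tcp_pos: [0.4508, -0.1728, 0.0048]
orientation: [-0.0, 0.688, 0.726, 0.0]
wrist_force: [0.4, 0.4, 0.5]
finger_gap: 0.0596
grip_force: 0.0
```

Run:
```python
from h import *
p,_=read_camera("top"); cv2.imwrite("pics/top1.png",p)
print("win",rect("top",p,(280,330,190,225),150,255,.016))
cv2.imwrite("pics/crop1.png",cv2.resize(p[60:260,170:370],None,fx=3,fy=3))
print(get_state()["wrist_force"])
```

```text
win None
[ 0.0798076   1.26507839 -0.25070471]
```

View pics/crop1.png

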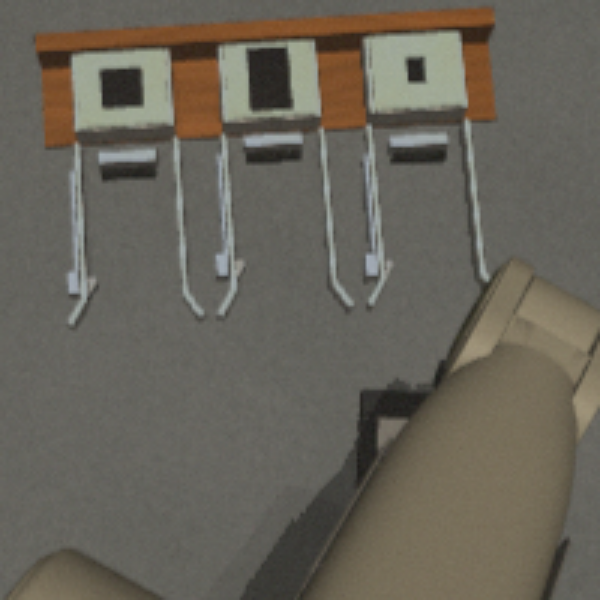

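The top view shows the carrier's left edge still at about (290,191), so it has hardly moved. I'll look from the side camera.

Run:
```python
from h import *
p,_=read_camera("scene"); print("win",rect("scene",p,(180,240,205,250),150,255,.016),"dark",rect("scene",p,(175,245,195,255),0,75,.016))
cv2.imwrite("pics/s1.png",cv2.resize(p[160:280,140:280],None,fx=4.5,fy=4.5,interpolation=cv2.INTER_CUBIC))
```

```text
win None dark (array([ 426.4, -127.5]), array([122.6, 201. ]), np.float64(-0.408))
```

View pics/s1.png

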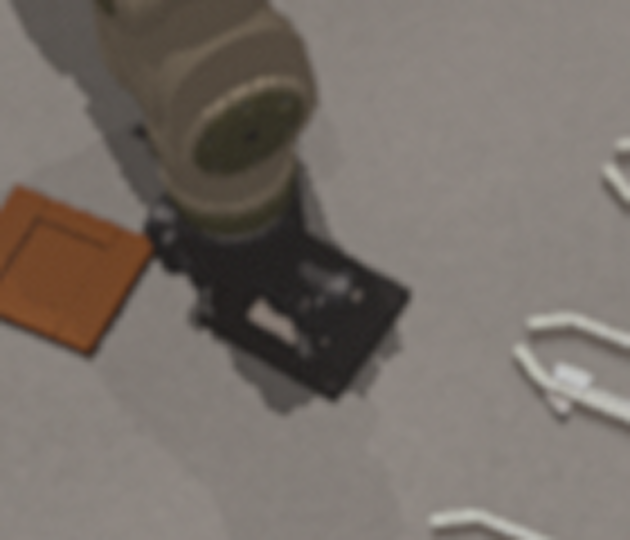

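The fingers are riding over the top of the carrier, because when open their tips stand higher than the TCP. I'll lift, back off, close to about 40 mm and find the bench by feel.

arm_command:
  moves: [0.4,0,0,-15,0,0,0,0.4,0,0,-15,0,0,0,0.0,-30,0,0,0,0,0,0.0,-25,0,0,0,0,0,0.0,0,0,20,0,0,0,0.0,0,0,8,0,0,0,0.0,0,0,0,0,0,0,0.0,0,0,0,0,0,0]

```text
clock: 6.5
tcp_pos: [0.4542, -0.2281, 0.0075]
orientation: [0.0, 0.688, 0.726, 0.0]
wrist_force: [1.0, -0.2, -0.6]
finger_gap: 0.0428
grip_force: 0.0
```

arm_command:
  moves: [0.0,0,0,2,0,0,0,0.0,0,0,2,0,0,0,0.0,0,0,0,0,0,0]

```text
clock: 6.88
tcp_pos: [0.4537, -0.2279, 0.0027]
orientation: [-0.0, 0.688, 0.726, 0.0]
wrist_force: [-0.3, -0.1, 0.6]
finger_gap: 0.0429
grip_force: 0.0
```

Run:
```python
from h import *
p,d=read_camera("scene"); print("win",rect("scene",p,(180,240,205,250),150,255,.016),"dark",rect("scene",p,(175,245,195,255),0,70,.016))
cv2.imwrite("pics/s2.png",cv2.resize(p[160:280,130:270],None,fx=4.5,fy=4.5,interpolation=cv2.INTER_CUBIC))
p,d=read_camera("top"); print("win",rect("top",p,(280,330,190,225),150,255,.016),"dark",rect("top",p,(275,335,180,240),0,70,.016))
```

```text
win (array([ 458. , -130.3]), array([39.7, 54.3]), np.float64(-0.073)) dark (array([ 442.5, -162.8]), array([141.9, 143.3]), np.float64(-0.08))
win (array([ 459.7, -129.3]), array([33.5, 47. ]), np.float64(-0.052)) dark (array([ 456.4, -121.5]), array([109.3, 231.9]), np.float64(-0.689))
```

View pics/s2.png

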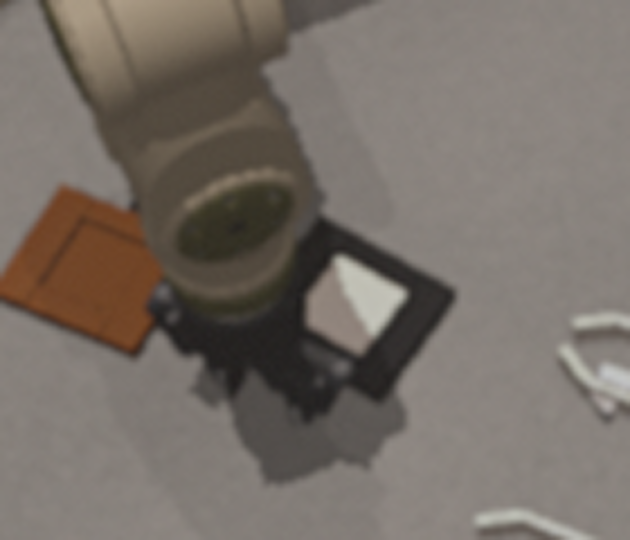

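The fingers are now beside the carrier, which has not visibly moved. I'll probe for the bench.

arm_command:
  moves: [0.0,0,0,1,0,0,0,0.0,0,0,1,0,0,0,0.0,0,0,1,0,0,0,0.0,0,0,0,0,0,0]

```text
clock: 7.48
tcp_pos: [0.4537, -0.2281, -0.0003]
orientation: [-0.0, 0.688, 0.726, 0.0]
wrist_force: [0.0, -0.2, -0.5]
finger_gap: 0.0429
grip_force: 0.0
```

arm_command:
  moves: [0.0,0,0,1,0,0,0,0.0,0,0,1,0,0,0,0.0,0,0,0,0,0,0]

```text
clock: 7.85
tcp_pos: [0.4537, -0.228, -0.0023]
orientation: [-0.0, 0.688, 0.726, 0.0]
wrist_force: [-0.2, 0.3, -0.5]
finger_gap: 0.0425
grip_force: 0.0
```

arm_command:
  moves: [0.0,0,0,1,0,0,0,0.0,0,0,0,0,0,0]

```text
clock: 8.1
tcp_pos: [0.4537, -0.2281, -0.0033]
orientation: [-0.0, 0.688, 0.726, 0.0]
wrist_force: [0.0, -0.4, 0.0]
finger_gap: 0.0427
grip_force: 0.0
```

arm_command:
  moves: [0.0,0,0,1,0,0,0,0.0,0,0,1,0,0,0,0.0,0,0,0,0,0,0]

```text
clock: 8.48
tcp_pos: [0.4537, -0.228, -0.0053]
orientation: [-0.0, 0.688, 0.726, 0.0]
wrist_force: [0.5, -0.4, 0.9]
finger_gap: 0.0426
grip_force: 0.0
```

arm_command:
  moves: [0.0,0,0,1,0,0,0,0.0,0,0,1,0,0,0,0.0,0,0,0,0,0,0]

```text
clock: 8.85
tcp_pos: [0.4537, -0.2281, -0.0073]
orientation: [-0.0, 0.688, 0.726, 0.0]
wrist_force: [-0.8, -0.0, 0.3]
finger_gap: 0.0429
grip_force: 0.0
```

arm_command:
  moves: [0.0,0,0,1,0,0,0,0.0,0,0,1,0,0,0,0.0,0,0,0,0,0,0]

```text
clock: 9.22
tcp_pos: [0.4537, -0.2281, -0.0093]
orientation: [-0.0, 0.688, 0.726, 0.0]
wrist_force: [0.3, 0.3, -0.1]
finger_gap: 0.0428
grip_force: 0.0
```

arm_command:
  moves: [0.0,0,0,1,0,0,0,0.0,0,0,0,0,0,0]

```text
clock: 9.48
tcp_pos: [0.4537, -0.2281, -0.0103]
orientation: [-0.0, 0.688, 0.726, 0.0]
wrist_force: [-0.5, 0.2, -0.2]
finger_gap: 0.0427
grip_force: 0.0
```

arm_command:
  moves: [0.0,0,0,1,0,0,0,0.0,0,0,0,0,0,0]

```text
clock: 9.72
tcp_pos: [0.4537, -0.2281, -0.0113]
orientation: [-0.0, 0.688, 0.726, 0.0]
wrist_force: [-0.4, -0.3, 0.2]
finger_gap: 0.0427
grip_force: 0.0
```

arm_command:
  moves: [0.0,0,0,1,0,0,0,0.0,0,0,0,0,0,0]

```text
clock: 9.98
tcp_pos: [0.4537, -0.2281, -0.0123]
orientation: [-0.0, 0.688, 0.726, 0.0]
wrist_force: [0.1, 0.2, -0.9]
finger_gap: 0.0426
grip_force: 0.0
```

The bench still isn't felt at −12 mm, so the tips retract 12–13 mm here. I'll raise 4 mm, which puts the tips about 4–5 mm up, and push.

arm_command:
  moves: [0.0,0,0,-4,0,0,0,0.0,12,0,0,0,0,0,0.0,8,0,0,0,0,0,0.0,5,0,0,0,0,0,0.0,5,0,0,0,0,0,0.0,5,0,0,0,0,0,0.0,5,0,0,0,0,0,0.0,5,0,0,0,0,0]

```text
clock: 10.98
tcp_pos: [0.4514, -0.1829, -0.0082]
orientation: [-0.0, 0.688, 0.726, 0.0]
wrist_force: [-0.2, 0.2, -0.9]
finger_gap: 0.0428
grip_force: 0.0
```

arm_command:
  moves: [0.0,5,0,0,0,0,0,0.0,7,0,0,0,0,0,0.0,8,0,0,0,0,0,0.0,8,0,0,0,0,0,0.0,8,0,0,0,0,0,0.0,8,0,0,0,0,0,0.0,8,0,0,0,0,0,0.0,0,0,0,0,0,0]

```text
clock: 11.98
tcp_pos: [0.4485, -0.1306, -0.0083]
orientation: [-0.0, 0.688, 0.726, 0.0]
wrist_force: [0.2, -0.5, 0.8]
finger_gap: 0.0426
grip_force: 0.0
```

Run:
```python
from h import *
p,d=read_camera("scene"); cv2.imwrite("pics/s3.png",cv2.resize(p[140:270,130:280],None,fx=4,fy=4,interpolation=cv2.INTER_CUBIC))
```

```text
(no output)
```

View pics/s3.png

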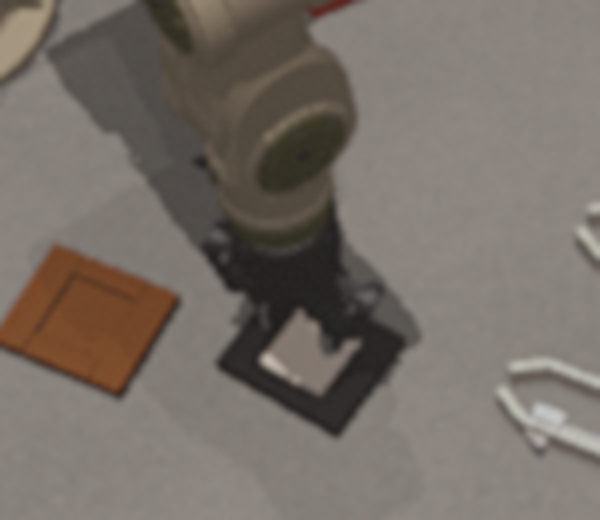

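The picture shows the fingers over the carrier again (finger at crop 340,340, window at 310,355). I'll measure the actual fingertip height from depth.

Run:
```python
from h import *
p,d=read_camera("scene"); f,cx,cy,e,M=cam("scene")
vv,uu=np.mgrid[0:384,0:512]; W=e+np.stack([(uu-cx)/f,(vv-cy)/f,np.ones_like(uu)],-1)*d[...,None]@M.T
t=get_state()["tcp_pos"];print(t)
np.set_printoptions(linewidth=220)
print("z mm rows 200-236 cols 184-232"); print((1000*W[200:238:3,184:234:3,2]).round().astype(int))
L=W[200:238:3,184:234:3]; print("x");print((1000*L[...,0]).round().astype(int)); print("y");print((1000*L[...,1]).round().astype(int))
```

```text
[ 0.448771   -0.13125004 -0.00816547]
z mm rows 200-236 cols 184-232
[[122 123 189 204 212 214 211 207 190 188 171  -1   2  -2  -4  -1   7]
 [119 108 181 191 191 189 191 190 189 179 163  -1   1   1   3  -1   0]
 [100  99 161 173 183 183 183 176 174 162 143   5   0   0   2  -1   1]
 [ -1  89  75 156 162 166 165 167 159 151 130 126   1   3  -2   1   2]
 [  3  67  73  96 102 152 150 125 121 126 135 125 122 127 116   3   0]
 [  5  -3  -3  65  73  48  15 105 103  86  74 108 121 122   3  -3   0]
 [ -4   2   3  14  46  35  18  10  96  87  73  80 119   3   6   4   2]
 [  3  -2   1  19  27  25  12   9  11  78  73  89  96  20  14  -1  -6]
 [  0   2  14  17  20  12  11  10  11  50  51  74  14  17  17  14  -1]
 [  5  17  15  12  15  11  10  10  13  25  30   5  19  14  17  13   2]
 [ 11  15  19  16  19   9  12  12  12  11  11  16  15  11  12  -1   0]
 [  2  -1  18  14  19  16   6  13  12  14  18  12  14  17  -2  -1  -3]
 [  1   3  -2   8  14  17  21  16   5   9  18  15  13   7   1   3   3]]
x
[[391 399 434 448 458 465 471 476 477 483 484 430 440 447 454 463 474]
 [395 398 436 447 454 460 468 475 
[... 1265 characters left out ...]
30 -122 -118 -142 -142 -127 -108 -144 -139 -128 -119 -130 -132 -129  -70  -63  -60]
 [-135 -133 -129 -130 -139 -130 -119 -111 -145 -137 -127 -126 -139  -83  -80  -75  -70]
 [-147 -140 -137 -140 -140 -135 -125 -120 -116 -141 -135 -138 -137 -100  -93  -82  -76]
 [-154 -151 -151 -148 -145 -138 -134 -129 -125 -138 -134 -140 -110 -107 -103  -97  -87]
 [-165 -165 -160 -155 -152 -146 -142 -138 -135 -136 -134 -119 -121 -115 -112 -106  -97]
 [-176 -173 -171 -165 -162 -154 -151 -147 -143 -139 -135 -133 -128 -122 -118 -109 -105]
 [-181 -175 -179 -173 -171 -166 -158 -156 -152 -148 -146 -140 -136 -133 -121 -118 -113]
 [-189 -185 -179 -179 -177 -175 -172 -166 -158 -155 -154 -149 -144 -138 -131 -128 -124]]
```

Run:
```python
from h import *
p,d=read_camera("scene"); f,cx,cy,e,M=cam("scene")
vv,uu=np.mgrid[0:384,0:512]; W=e+np.stack([(uu-cx)/f,(vv-cy)/f,np.ones_like(uu)],-1)*d[...,None]@M.T
np.set_printoptions(linewidth=220)
S=np.s_[212:234,204:226]
for k in(2,): print((1000*W[S][...,k]).round().astype(int))
print(p.max(2)[S])
```

```text
[[ 151  126  120  122  121  123  124  125  128  128  130  126  124  127  121  121  119  122  121  124  126  125]
 [ 122  122  120  117  111  114  118  117  125  121  120   84  119  121  122  126  126  119  123  122  124  118]
 [ 116  118  120  116  108  108  115  119  115   91   88   81   -3  116  117  124  124  120  123  123  121   -4]
 [  19  108  115  108  108   99   89   88   91   86   70   76   78  106  115  115  126  120  121  124  117    2]
 [  16  105  103  107  107  105   84   93   84   85   72   75   73   14  112  124  123  120  123  124    3   -2]
 [  11    8   96  103  101  101   90   91   89   74   70   72   70  109  112  122  120  121  122  114    2    0]
 [  13    5   91   89  100  102   93   87   84   73   72   71   74   78  109  105  115  113  122    2   -1   -3]
 [  16   14    9   84   91   97   90   81   83   72   74   73   78   81  100  107  103  113  116   19   -1   -4]
 [  11   11   11    9   11   72   89   79   83   77   78   72   74   95   98   94  101  100   17   13   18   13]
 [  13   11   15   13    5   12   71   76   72   72   71   70   73   96   90 1266  
[... 2689 characters left out ...]
9  74  65  45  45  76 110 128 120  91  57  42  41  42  41  42]
 [131 130 130 132 131 123 101  80  67  59  70 101 124 126 106  71  44  38  39  42  43  42]
 [130 130 130 130 131 128 118  99  89  94 108 122 124 106  71  45  39  41  40  43  41  41]
 [131 130 130 130 130 131 127 120 116 122 129 130 116  81  46  35  40  40  41  41  42  43]
 [131 130 130 131 130 130 130 131 130 132 133 123  96  58  37  38  41  40  42  42  41  41]
 [130 130 130 130 131 130 131 131 132 132 125 104  69  42  34  39  40  40  40  38  39  40]
 [129 129 130 130 130 130 131 131 132 126 108  76  47  37  37  41  40  39  40  40  40  38]
 [137 132 130 131 130 130 132 131 130 114  81  51  37  39  42  44  43  44  45  42  38  47]]
```

The fingertip is about 22 mm up with the TCP reading −8 mm, an offset of about 30 mm at this opening. I'll back off and lower until the bench is felt.

arm_command:
  moves: [0.0,0,0,-10,0,0,0,0.0,-40,0,0,0,0,0,0.0,-40,0,0,0,0,0,0.0,-20,0,0,0,0,0,0.0,0,0,14,0,0,0,0.0,0,0,6,0,0,0,0.0,0,0,2,0,0,0,0.0,0,0,0,0,0,0]

```text
clock: 13.12
tcp_pos: [0.4537, -0.23, -0.0205]
orientation: [-0.001, 0.688, 0.726, 0.0]
wrist_force: [-0.2, 0.6, -0.1]
finger_gap: 0.0429
grip_force: 0.0
```

arm_command:
  moves: [0.0,0,0,1,0,0,0,0.0,0,0,1,0,0,0,0.0,0,0,0,0,0,0]

```text
clock: 13.5
tcp_pos: [0.454, -0.2311, -0.0222]
orientation: [0.0, 0.688, 0.726, 0.0]
wrist_force: [-0.1, 1.0, 0.2]
finger_gap: 0.0429
grip_force: 0.0
```

Run:
```python
from h import *
p,d=read_camera("scene"); f,cx,cy,e,M=cam("scene")
vv,uu=np.mgrid[0:384,0:512]; W=e+np.stack([(uu-cx)/f,(vv-cy)/f,np.ones_like(uu)],-1)*d[...,None]@M.T
np.set_printoptions(linewidth=220)
t=get_state()["tcp_pos"]; s=M.T@(np.array([t[0]+.022,t[1],.01])-e); u,v=int(f*s[0]/s[2]+cx),int(f*s[1]/s[2]+cy); print(t,get_state()["wrist_force"],u,v)
S=np.s_[v-16:v+9,u-9:u+9]; print((1000*W[S][...,2]).round().astype(int))
```

```text
[ 0.45399872 -0.23111861 -0.02212514] [-1.06782323  0.3145487   0.44355924] 196 256
[[ 162  165  161  159  155  148  148  144  138  133  129  119  112  118   12   11   12   15]
 [ 156  159  153  152  147  146  139  133  130  128  124  118  112  114  117    7   13   15]
 [ 153  146  150  148  140  139  135  125  125  123  120  116  114  113  111  109    2    8]
 [ 145  143  145  143  138  112  115  120  120  125  120  115  111  112  109  107  110  111]
 [ 136  138  138  105   98  106  109  115  117  118  116  113  113  118  111  114  109  107]
 [ 103  110  109  107   98  101  103  103  108  113  114  105   66  105  108  111  110  111]
 [ 102 1266  109  100   99   90   92   98  101   77   80   60   65   65   98  103  106  110]
 [  -2   97 1266  100   97   88   71   67   75   74   70   57   59   60   96 1266  100  109]
 [  -1    1   87   85   93   87   85   78   77   73   57   55   58   60  101   97  107  105]
 [   1   -1   -4   83   81   82   82   80   75   70   55   56   65   64   98   96  110  109]
 [  -2   -1    8   10   77   83   83   73   73   69   60   62   56   55 1266   95   98
[... 609 characters left out ...]
21   21   22   17   20    4   -1   -2   -1   -6]
 [  -2    0   -2   -6    4    0    1    0    0   12   13    7   20    2   -2    2   -7   -1]
 [  -4    0   -1    0   -1   -1   -1   -1   -4    2    1    1   -1    0    2    2    3    0]
 [  -1   -3   -2    3    1   -6    3    0   -3   -1    0   -4    0   -1    1   -2   -2    5]
 [   3    2    1    3   -1    1   -1   -3   -5   -4   -2   -3   -6   -2    1    1   -2    4]
 [   2   -4    1    3   -2   -2    0    1   -2    0   -2   -2    1    1    0   -4   -3   -2]
 [  -3    5    2   -3    4   -2    0    1    0   -2    3    2   -5   -3    1   -4    0    5]
 [  -2    0   -2    2    3   -2    2   -4    2 1266    0   -2   -2   -1   -1    3    1   -3]]
```

The tips are at about 8 mm. I'll lower 2 mm more and push.

arm_command:
  moves: [0.0,0,0,2,0,0,0,0.0,12,0,0,0,0,0,0.0,8,0,0,0,0,0,0.0,5,0,0,0,0,0,0.0,5,0,0,0,0,0,0.0,5,0,0,0,0,0,0.0,5,0,0,0,0,0,0.0,5,0,0,0,0,0]

```text
clock: 14.55
tcp_pos: [0.4518, -0.1861, -0.0241]
orientation: [0.0, 0.688, 0.726, 0.0]
wrist_force: [-0.1, -0.5, -0.3]
finger_gap: 0.0428
grip_force: 0.5
```

arm_command:
  moves: [0.0,5,0,0,0,0,0,0.0,7,0,0,0,0,0,0.0,8,0,0,0,0,0,0.0,8,0,0,0,0,0,0.0,8,0,0,0,0,0,0.0,8,0,0,0,0,0,0.0,8,0,0,0,0,0,0.0,0,0,0,0,0,0]

```text
clock: 15.55
tcp_pos: [0.4484, -0.1332, -0.0244]
orientation: [-0.001, 0.688, 0.726, 0.0]
wrist_force: [0.3, 0.1, 0.5]
finger_gap: 0.0426
grip_force: 0.0
```

Run:
```python
from h import *
p,d=read_camera("scene"); cv2.imwrite("pics/s4.png",cv2.resize(p[120:260,140:300],None,fx=4,fy=4,interpolation=cv2.INTER_CUBIC))
print(rect("scene",p,(180,260,180,252),115,255,.012))
p,d=read_camera("top");print(rect("top",p,(250,310,185,230),130,255,.012))
```

```text
(array([465.5, -79.7]), array([244.4, 249.2]), np.float64(0.476))
(array([467.5, -54.3]), array([ 8.2, 10.6]), np.float64(-0.019))
```

View pics/s4.png

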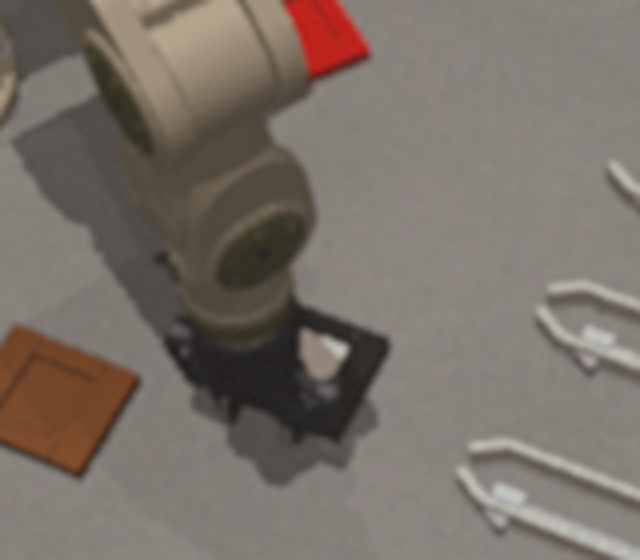

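It is pushing now: the carrier is flush ahead of the fingers. I'll continue.

arm_command:
  moves: [0.0,6,0,0,0,0,0,0.0,9,0,0,0,0,0,0.0,10,0,0,0,0,0,0.0,10,0,0,0,0,0,0.0,10,0,0,0,0,0,0.0,10,0,0,0,0,0,0.0,10,0,0,0,0,0,0.0,10,0,0,0,0,0]

```text
clock: 16.65
tcp_pos: [0.4448, -0.0587, -0.0242]
orientation: [0.0, 0.688, 0.726, 0.0]
wrist_force: [0.2, -0.8, -1.3]
finger_gap: 0.043
grip_force: 0.4
```

arm_command:
  moves: [0.0,10,0,0,0,0,0,0.0,10,0,0,0,0,0,0.0,10,0,0,0,0,0,0.0,10,0,0,0,0,0,0.0,10,0,0,0,0,0,0.0,10,0,0,0,0,0,0.0,10,0,0,0,0,0,0.0,10,0,0,0,0,0]

```text
clock: 17.65
tcp_pos: [0.4405, 0.0212, -0.0242]
orientation: [-0.0, 0.688, 0.726, 0.0]
wrist_force: [0.5, -1.2, -0.9]
finger_gap: 0.043
grip_force: 0.4
```

arm_command:
  moves: [0.0,10,0,0,0,0,0,0.0,10,0,0,0,0,0,0.0,8,0,0,0,0,0,0.0,6,0,0,0,0,0,0.0,4,0,0,0,0,0,0.0,0,0,0,0,0,0]

```text
clock: 18.4
tcp_pos: [0.4386, 0.0588, -0.0242]
orientation: [-0.0, 0.688, 0.726, 0.0]
wrist_force: [0.3, -0.4, 0.6]
finger_gap: 0.0428
grip_force: 0.0
```

```bash
cat > m.py <<'E'
from h import *
def meas():
    out=[]
    for n in("scene","top"):
        p,d=read_camera(n); cv2.imwrite(f"pics/l_{n}.png",p)
        f,cx,cy,e,M=cam(n); vv,uu=np.mgrid[0:384,0:512]
        W=e+np.stack([(uu-cx)/f,(vv-cy)/f,np.ones_like(uu)],-1)*d[...,None]@M.T
        # dark flat pixels near bench height
        m=((p.max(2)<75)&(W[...,2]>.004)&(W[...,2]<.03)).astype(np.uint8)
        nn,lab,st,c=cv2.connectedComponentsWithStats(m)
        for i in range(1,nn):
            if st[i,4]<60: continue
            ct=np.argwhere(lab==i)[:,::-1]
            P=np.array([ray(n,q,.016)[:2]*1000 for q in ct.astype(float)],np.float32); r=cv2.minAreaRect(P)
            print(n,np.round(r[0],1),np.round(r[1],1),round(np.radians((r[2]+45)%90-45),3),st[i,4], c[i].round())
E
python3 -c "
from m import *
meas();s=get_state();print(s['tcp_pos'],s['wrist_force'])"
```

```text
scene [-657.9  376.2] [278.6 155.8] 0.656 376 [37. 14.]
scene [ 658.6 1097.8] [282.4  45.6] 0.011 369 [405.  10.]
scene [820.5 573.9] [74.  42.8] 0.009 106 [400. 109.]
scene [615.8 419. ] [86.  46.6] 0.084 116 [329. 119.]
scene [473.1 113.3] [ 56.5 111.7] 0.327 202 [252. 166.]
scene [420.7  70.4] [46.9 34.1] 0.585 71 [230. 172.]
scene [ 596.1 -450. ] [109.3  90. ] 0.068 608 [193. 345.]
top [ 769.8 -475.7] [211.1  32.1] 0.31 221 [410. 109.]
top [803.1 576. ] [40. 77.] -0.627 111 [ 69. 101.]
top [807.1 685.8] [24.9 62.3] 0.367 86 [35. 98.]
top [ 798.8 -158.5] [11.9 96.8] 0.06 86 [308.  99.]
top [781.2 138.7] [13.  95.8] 0.073 90 [212. 105.]
top [761.2 -12.3] [17.8 57.8] 0.081 96 [261. 111.]
top [ 759.9 -162.5] [17.6 56.3] 0.069 101 [309. 111.]
top [743.7 135. ] [18.8 58.7] 0.075 99 [213. 116.]
top [ 698.  -635.1] [  6.2 217.3] 0.199 116 [463. 129.]
top [ 592.5 -448.9] [113.3  97.4] 0.056 581 [405. 163.]
top [595.5 419. ] [36.5 82.7] -0.612 85 [118. 166.]
top [219.3 393.8] [118.5   8.8] 0.133 101 [120. 292.]
top [ 64.4 718.1] [164.7   0. ] 0.091 63 [  0. 352.]
top [ 68.1 576. ] [86.4 35.3] 0.463 101 [ 54. 349.]
[ 0.43860809  0.05854665 -0.02418413] [-0.36749582  0.01690437 -0.04851999]
```

arm_command:
  moves: [0.0,-10,0,0,0,0,0,0.0,-20,0,0,0,0,0,0.0,-50,0,-50,0,0,0,0.0,-50,0,-50,0,0,0,0.0,-60,0,0,0,0,0,0.0,-60,0,0,0,0,0,0.0,0,0,0,0,0,-0.175,0.0,0,0,0,0,0,-0.175]

```text
clock: 19.5
tcp_pos: [0.4506, -0.1816, 0.064]
orientation: [-0.0, 0.55, 0.835, 0.0]
wrist_force: [0.0, 0.3, -1.0]
finger_gap: 0.0425
grip_force: 0.0
```

arm_command:
  moves: [-0.3,0,0,0,0,0,-0.175,-0.3,0,0,0,0,0,-0.175,-0.3,0,0,0,0,0,-0.175,-0.3,0,0,0,0,0,-0.175,-0.3,0,0,0,0,0,-0.175,-0.3,0,0,0,0,0,-0.175,-0.3,0,0,0,0,0,-0.17,-0.3,0,0,0,0,0,0]

```text
clock: 20.5
tcp_pos: [0.4508, -0.1802, 0.0641]
orientation: [-0.0, -0.025, 1.0, 0.0]
wrist_force: [-1.0, -0.5, 0.0]
finger_gap: 0.0297
grip_force: 0.0
```

```bash
python3 -c "
from m import *
meas();s=get_state();print(s['tcp_pos'],s['wrist_force'],s['finger_gap'])
p=cv2.imread('pics/l_scene.png');t=cv2.imread('pics/l_top.png')
print('win',rect('scene',p,(235,275,135,185),140,255,.012),rect('top',t,(200,235,195,230),140,255,.012))
plan(.352,.114,.076,1.628)
"
```

```text
scene [-696.4  426.4] [231.8 189.4] 0.013 364 [37. 14.]
scene [ 651.3 1099.1] [297.   47.5] 0.0 378 [405.   9.]
scene [820.5 573.3] [74.1 44.1] 0.009 104 [400. 109.]
scene [618.7 421.8] [83.8 56.5] 0.256 122 [330. 120.]
scene [439.  112.5] [109.4  94.5] 0.049 502 [242. 164.]
scene [ 596.1 -450. ] [109.3  90.2] 0.069 608 [193. 345.]
top [ 726.3 -563.9] [331.2 165.7] -0.48 342 [429. 116.]
top [800.5 578.7] [41.6 77.5] -0.778 115 [ 69. 101.]
top [805.6 684.8] [23.3 58.1] 0.424 82 [34. 98.]
top [ 797.7 -158.3] [96.6 19.5] -0.042 98 [307.  99.]
top [790.4 -11. ] [10.4 93.3] 0.038 71 [261. 102.]
top [780.8 140.2] [10.9 92.7] 0.056 91 [212. 105.]
top [760.5 -12.7] [19.1 58.4] 0.082 99 [261. 111.]
top [ 759.7 -162.4] [18.  56.6] 0.069 97 [309. 111.]
top [743.9 134.3] [20.4 59.4] 0.155 100 [212. 116.]
top [ 592.7 -449.5] [111.7  96.6] 0.061 549 [406. 163.]
top [590.8 419.4] [30.8 79.4] -0.747 82 [118. 166.]
top [436.3 113.8] [112.1  92.3] 0.057 783 [219. 217.]
top [137.9 385.6] [281.8  10. ] 0.109 247 [122. 323.]
top [ 73.9 719. ] [183.8   0. ] 0.091 70 [  0. 348.]
top [ 68.3 575.8] [86.4 35.9] 0.463 101 [ 54. 349.]
top [-12.1 495. ] [  4.8 198.6] 0.098 93 [ 79. 379.]
[ 0.45095551 -0.1799981   0.06411944] [ 0.11750629 -0.22126988  0.19942783] 0.029984631752597052
win (array([435.9, 117.3]), array([56.7, 55.2]), np.float64(0.057)) (array([437. , 114.1]), array([53.6, 54.8]), np.float64(0.069))
turn tool z -0.009 then shift [ 82.  299.2 -11.8] | unturned shift [ 84.6 298.5 -11.8]
```

The carrier is at (437, 114) mm, yaw 0.055, well aligned with the bay line (about 4 mm to its right). Next I'll move behind it.

arm_command:
  moves: [-0.3,43,0,0,0,0,0,-0.3,40,50,0,0,0,0,-0.3,0,50,0,0,0,0,-0.3,0,50,0,0,0,0,-0.3,0,50,0,0,0,0,-0.3,0,50,0,0,0,0,-0.3,0,43,0,0,0,0,-0.3,0,0,0,0,0,0]

```text
clock: 21.6
tcp_pos: [0.3537, 0.1097, 0.0643]
orientation: [0.0, -0.028, 1.0, 0.0]
wrist_force: [-0.7, -0.6, 0.6]
finger_gap: 0.0297
grip_force: 0.0
```

```bash
python3 -c "
from h import *
plan(.350,.109,-.012,1.625);print(get_state()['tcp_pos'])"
```

```text
turn tool z 0.001 then shift [ 3.7 -0.6 76.3] | unturned shift [ 3.7 -0.5 76.3]
[0.35365479 0.10972013 0.06432722]
```

arm_command:
  moves: [-0.3,3,0,40,0,0,0,-0.3,0,0,35,0,0,0,-0.3,0,0,0,0,0,0,-0.3,0,0,0,0,0,0]

```text
clock: 22.1
tcp_pos: [0.3518, 0.1068, -0.01]
orientation: [0.0, -0.025, 1.0, -0.0]
wrist_force: [0.2, 0.3, 0.1]
finger_gap: 0.0299
grip_force: 0.0
```

Run:
```python
from h import *
np.set_printoptions(linewidth=220)
t=get_state()["tcp_pos"]; print(t,get_state()["wrist_force"])
p,d=read_camera("scene"); f,cx,cy,e,M=cam("scene")
vv,uu=np.mgrid[0:384,0:512]; W=e+np.stack([(uu-cx)/f,(vv-cy)/f,np.ones_like(uu)],-1)*d[...,None]@M.T
s=M.T@(np.array([t[0],t[1]-.015,.01])-e); u,v=int(f*s[0]/s[2]+cx),int(f*s[1]/s[2]+cy); print(u,v)
S=np.s_[v-14:v+9,u-12:u+12]; print((1000*W[S][...,2]).round().astype(int))
```

```text
[ 0.35177869  0.10682351 -0.01000674] [0.15056196 0.28717351 0.10403418]
215 159
[[   5   -2    1    3  114  122  124  118   88  109  109  101  100  101  106   97   47   50   51   49    2    2    1   -4]
 [   3   -5    7  123  121  120  121  116   90   86   87   88   91   97   98   92   41   44   48 1266   -3    0   -2    0]
 [ 119    6  102  119  123  116  119  114   82   84   88   89   85   90   95   90   37   37   45   41   -6    7    1    1]
 [ 114  115  121  119  118  120  114  108   80    3   82   80   86   85   92   28   28   34   35   34    0   -2    7    0]
 [ 118  118  115  120  120  120  117  111  105   65   62   -1   79   84   85   21   28   27   26   36   32    4    4    1]
 [ 117  115  117  116  118  117  118  110  110   70   68   70   75   70   65   17   17   22   26   28   -1   -1    0    2]
 [ 106  111  114  116  112  118  119  111  102   99   71   73   71   68   66    6    1   -1   19   18   -1    6   -7    4]
 [   0   95  103  109  113  110  110  104   98   94   91   65   70   57   60    1   -1    5   -1    0    3    2    1   -2]
 [   4    3   85   87  100  104  11
[... 1110 characters left out ...]
 -4   -3   -2    1    2   -2    1   -1   -2    1   -2   -1   -1   11   15   18   13]
 [   4    2    1    1   -1    7   -3   -1    3   -2    0    0    3    4    4    2    3    3    3    3   20   18   18   20]
 [  -4    5    2   -2    1   -3    0    9   -3    2   -3    0   -2    2   -3    1   -3   -3    6    5   13   21   20   17]
 [  -1    1    3    1   -5    0    0   -1    4    4    4    6    1   -3   -1   -4   -2   -2   -5   18   15   19   17   15]
 [  -1    6    5   -2    2   -4   -2    2   -1    1   -1   -3   -3    5   -3   -1    0   -2   14   13   17   14   13   15]
 [  -2    2    2    0    5    0    2 1266    6   -2   -5    3    2    4   -3    1   -3   -1   17   17   19   19   18   15]]
```

The tips are at about 19 mm. I'll lower 12 mm and push forward with a slight drift to the left.

arm_command:
  moves: [-0.3,0,3,8,0,0,-0.006,-0.3,0,0,4,0,0,0,-0.3,-10,0,0,0,0,0,-0.3,-5,0,0,0,0,0,-0.3,-5,0,0,0,0,0,-0.3,-5,0,0,0,0,0,-0.3,-5,0,0,0,0,0,-0.3,-5,0,0,0,0,0]

```text
clock: 23.15
tcp_pos: [0.3862, 0.1125, -0.0229]
orientation: [0.0, -0.029, 1.0, 0.0]
wrist_force: [-0.0, 0.0, -0.6]
finger_gap: 0.0297
grip_force: 0.4
```

arm_command:
  moves: [-0.3,-7,0,0,0,0,0,-0.3,-9,0.5,0,0,0,0,-0.3,-10,0.5,0,0,0,0,-0.3,-10,0.5,0,0,0,0,-0.3,-10,0.5,0,0,0,0,-0.3,-10,0.5,0,0,0,0,-0.3,-8,0.5,0,0,0,0,-0.3,-4,0,0,0,0,0]

```text
clock: 24.15
tcp_pos: [0.4544, 0.1195, -0.0228]
orientation: [0.0, -0.029, 1.0, 0.0]
wrist_force: [-3.5, -0.7, 2.0]
finger_gap: 0.0302
grip_force: 1.3
```

```bash
python3 -c "
from m import *
meas();s=get_state();print(s['tcp_pos'],s['wrist_force'],s['finger_gap'])" | egrep -v "(top|scene) \[ ?([67]|-|8)"
```

```text
scene [509.5 121.3] [130.7  97.7] 0.055 577 [264. 171.]
scene [ 596.1 -450. ] [109.3  90. ] 0.068 603 [193. 345.]
top [ 592.5 -448.6] [112.5  97.9] 0.067 577 [405. 163.]
top [595.5 419. ] [36.5 82.7] -0.612 91 [118. 166.]
top [526.3  82.1] [11.9 97.5] -0.0 118 [230. 186.]
top [213.7 393. ] [129.8   9.4] 0.128 113 [120. 295.]
[ 0.45444522  0.11945819 -0.02275639] [ 0.12095848  0.17412966 -0.68393744] 0.029625538513597362
```

arm_command:
  moves: [-0.3,-5,0,0,0,0,0,-0.3,-6,0,0,0,0,0,-0.3,-6,0,0,0,0,0,-0.3,-6,0,0,0,0,0,-0.3,-6,0,0,0,0,0,-0.3,-6,0,0,0,0,0,-0.3,-5,0,0,0,0,0,-0.3,-5,0,0,0,0,0]

```text
clock: 25.25
tcp_pos: [0.4982, 0.1219, -0.0229]
orientation: [-0.001, -0.029, 1.0, -0.0]
wrist_force: [-8.2, -1.3, 6.5]
finger_gap: 0.0297
grip_force: 3.9
```

arm_command:
  moves: [-0.3,-4,0,0,0,0,0,-0.3,-4,0,0,0,0,0,-0.3,-4,0,0,0,0,0,-0.3,-4,0,0,0,0,0]

```text
clock: 25.75
tcp_pos: [0.5098, 0.1222, -0.0234]
orientation: [-0.004, -0.029, 1.0, -0.001]
wrist_force: [-13.9, -3.2, 12.7]
finger_gap: 0.0296
grip_force: 7.0
```

arm_command:
  moves: [-0.3,-4,0,0,0,0,0,-0.3,-4,0,0,0,0,0,-0.3,-4,0,0,0,0,0,-0.3,-4,0,0,0,0,0]

```text
clock: 26.25
tcp_pos: [0.5308, 0.1238, -0.023]
orientation: [-0.0, -0.029, 1.0, -0.0]
wrist_force: [-3.2, -1.3, -0.1]
finger_gap: 0.0299
grip_force: 1.2
```

```bash
python3 -c "
from m import *
meas();s=get_state();print(s['tcp_pos'],s['wrist_force'],s['finger_gap'])
p=cv2.imread('pics/l_scene.png');print('win',rect('scene',p,(270,325,150,210),140,255,.012))" | egrep "win|^\[|(top|scene) \[ ?[56]"
```

```text
scene [ 647.6 1100.9] [ 49.8 304.3] -0.002 367 [405.   9.]
scene [615.9 417.5] [86.  49.5] 0.084 123 [329. 120.]
scene [586.  125.4] [129.3  97.3] 0.033 528 [285. 178.]
scene [ 596.  -449.8] [109.3  89.7] 0.068 599 [193. 345.]
top [ 592.5 -449.3] [112.1  97. ] 0.06 581 [406. 163.]
top [604.6  88.4] [90.7 14.9] 0.091 115 [228. 161.]
top [597.  418.2] [38.  85.2] -0.59 89 [118. 166.]
top [ 65.7 718.3] [167.4   0. ] 0.091 64 [  0. 352.]
top [ 68.3 575.8] [86.4 35.9] 0.463 102 [ 54. 349.]
[ 0.53157858  0.12399232 -0.02273676] [-1.29803105  0.43604802 -0.473813  ] 0.029840214970010652
win (array([596.6, 129.2]), array([53.4, 55.3]), np.float64(0.073))
```

arm_command:
  moves: [-0.3,-4,0,0,0,0,0,-0.3,-4,0,0,0,0,0,-0.3,-5,0,0,0,0,0,-0.3,-5,0,0,0,0,0]

```text
clock: 26.85
tcp_pos: [0.5486, 0.1248, -0.0227]
orientation: [-0.0, -0.029, 1.0, -0.0]
wrist_force: [-3.0, -2.6, 1.8]
finger_gap: 0.0298
grip_force: 2.1
```

arm_command:
  moves: [-0.3,-4,0,0,0,0,0,-0.3,-4,0,0,0,0,0,-0.3,-5,0,0,0,0,0,-0.3,-5,0,0,0,0,0]

```text
clock: 27.35
tcp_pos: [0.5665, 0.1259, -0.0227]
orientation: [-0.0, -0.029, 1.0, -0.0]
wrist_force: [-3.5, -1.8, 2.7]
finger_gap: 0.0299
grip_force: 2.3
```

arm_command:
  moves: [-0.3,-4,0,0,0,0,0,-0.3,-4,0,0,0,0,0,-0.3,-5,0,0,0,0,0,-0.3,-5,0,0,0,0,0]

```text
clock: 27.85
tcp_pos: [0.5846, 0.1269, -0.0227]
orientation: [0.0, -0.029, 1.0, -0.0]
wrist_force: [-4.6, -2.3, 3.0]
finger_gap: 0.0302
grip_force: 2.2
```

arm_command:
  moves: [-0.3,-4,0,0,0,0,0,-0.3,-4,0,0,0,0,0,-0.3,-4,0,0,0,0,0,-0.3,-4,0,0,0,0,0]

```text
clock: 28.35
tcp_pos: [0.6007, 0.128, -0.0229]
orientation: [0.0, -0.029, 1.0, 0.0]
wrist_force: [-2.8, -2.3, 2.2]
finger_gap: 0.0295
grip_force: 1.9
```

Passing the catch at 3–5 N. I'll go slowly from here.

arm_command:
  moves: [-0.3,-2,0,0,0,0,0,-0.3,-2,0,0,0,0,0,-0.3,-2,0,0,0,0,0,-0.3,-2,0,0,0,0,0]

```text
clock: 28.85
tcp_pos: [0.6085, 0.1285, -0.0228]
orientation: [0.0, -0.029, 1.0, 0.0]
wrist_force: [-3.4, -2.8, 1.2]
finger_gap: 0.03
grip_force: 1.5
```

arm_command:
  moves: [-0.3,-2,0,0,0,0,0,-0.3,-2,0,0,0,0,0,-0.3,-2,0,0,0,0,0]

```text
clock: 29.22
tcp_pos: [0.6144, 0.1288, -0.0228]
orientation: [0.0, -0.029, 1.0, 0.0]
wrist_force: [-2.8, -1.1, 0.2]
finger_gap: 0.0301
grip_force: 1.5
```

arm_command:
  moves: [-0.3,-2,0,0,0,0,0,-0.3,-2,0,0,0,0,0,-0.3,-1,0,0,0,0,0]

```text
clock: 29.6
tcp_pos: [0.6195, 0.1291, -0.0228]
orientation: [0.0, -0.029, 1.0, 0.0]
wrist_force: [-2.5, -1.7, 0.5]
finger_gap: 0.0298
grip_force: 1.5
```

arm_command:
  moves: [-0.3,-2,0,0,0,0,0,-0.3,-1,0,0,0,0,0,-0.3,-1,0,0,0,0,0]

```text
clock: 29.98
tcp_pos: [0.6218, 0.1294, -0.0228]
orientation: [-0.001, -0.029, 1.0, 0.0]
wrist_force: [-9.0, -0.9, 5.3]
finger_gap: 0.0298
grip_force: 4.0
```

The buffer is touched at about 0.621. I'll go on in 1 mm steps.

arm_command:
  moves: [-0.3,-1,0,0,0,0,0,-0.3,0,0,0,0,0,0]

```text
clock: 30.22
tcp_pos: [0.6218, 0.1294, -0.0228]
orientation: [-0.002, -0.029, 1.0, 0.0]
wrist_force: [-9.4, -1.2, 5.8]
finger_gap: 0.0297
grip_force: 4.5
```

arm_command:
  moves: [-0.3,-1,0,0,0,0,0,-0.3,0,0,0,0,0,0]

```text
clock: 30.48
tcp_pos: [0.6218, 0.1294, -0.0228]
orientation: [-0.003, -0.029, 1.0, 0.0]
wrist_force: [-11.1, -1.7, 7.7]
finger_gap: 0.0302
grip_force: 5.6
```

arm_command:
  moves: [-0.3,-1,0,0,0,0,0,-0.3,0,0,0,0,0,0]

```text
clock: 30.72
tcp_pos: [0.6223, 0.1295, -0.0228]
orientation: [-0.003, -0.029, 1.0, -0.0]
wrist_force: [-11.8, -1.2, 8.8]
finger_gap: 0.0302
grip_force: 6.3
```

arm_command:
  moves: [-0.3,-1,0,0,0,0,0,-0.3,0,0,0,0,0,0]

```text
clock: 30.98
tcp_pos: [0.6226, 0.1295, -0.0228]
orientation: [-0.004, -0.029, 1.0, -0.0]
wrist_force: [-13.4, -1.7, 10.0]
finger_gap: 0.03
grip_force: 7.1
```

arm_command:
  moves: [-0.3,-1,0,0,0,0,0,-0.3,0,0,0,0,0,0]

```text
clock: 31.22
tcp_pos: [0.6238, 0.1297, -0.0228]
orientation: [-0.004, -0.029, 1.0, 0.0]
wrist_force: [-13.7, -1.7, 9.8]
finger_gap: 0.0296
grip_force: 6.8
```

arm_command:
  moves: [-0.3,-1,0,0,0,0,0,-0.3,0,0,0,0,0,0]

```text
clock: 31.48
tcp_pos: [0.6241, 0.1297, -0.0228]
orientation: [-0.004, -0.029, 1.0, 0.0]
wrist_force: [-15.6, -2.5, 11.1]
finger_gap: 0.03
grip_force: 7.7
```

arm_command:
  moves: [-0.3,-1,0,0,0,0,0,-0.3,0,0,0,0,0,0]

```text
clock: 31.72
tcp_pos: [0.6244, 0.1297, -0.0229]
orientation: [-0.005, -0.029, 1.0, -0.0]
wrist_force: [-16.9, -1.7, 13.4]
finger_gap: 0.0299
grip_force: 8.5
```

arm_command:
  moves: [-0.3,-1,0,0,0,0,0,-0.3,0,0,0,0,0,0]

```text
clock: 31.98
tcp_pos: [0.6248, 0.1298, -0.0229]
orientation: [-0.005, -0.029, 1.0, -0.0]
wrist_force: [-17.9, -2.1, 13.7]
finger_gap: 0.0298
grip_force: 9.3
```

arm_command:
  moves: [-0.3,-1,0,0,0,0,0,-0.3,0,0,0,0,0,0]

```text
clock: 32.22
tcp_pos: [0.6251, 0.1298, -0.0229]
orientation: [-0.006, -0.029, 1.0, -0.0]
wrist_force: [-19.3, -2.6, 16.8]
finger_gap: 0.0302
grip_force: 10.0
```

Run:
```python
from h import *
p,_=read_camera("scene"); cv2.imwrite("pics/s5.png",cv2.resize(p[130:230,260:400],None,fx=5,fy=5,interpolation=cv2.INTER_CUBIC)); print(get_state()["wrist_force"])
```

```text
[-20.06736409  -2.52864225  14.64399816]
```

View pics/s5.png

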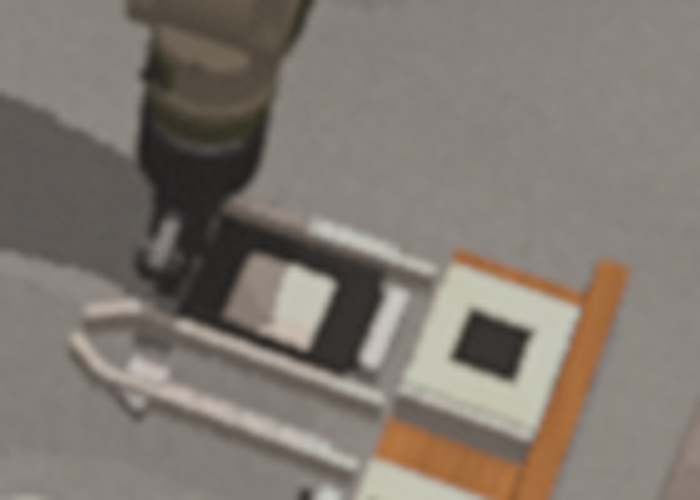

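The carrier is straight and against the buffer, but the push also presses down about 15 N. I'll unload that by raising the command slightly.

arm_command:
  moves: [-0.3,0,0,-1,0,0,0,-0.3,0,0,0,0,0,0]

```text
clock: 32.52
tcp_pos: [0.6266, 0.1298, -0.0228]
orientation: [-0.005, -0.029, 1.0, -0.0]
wrist_force: [-14.0, -2.6, 7.6]
finger_gap: 0.0298
grip_force: 7.0
```

arm_command:
  moves: [-0.3,0,0,-1,0,0,0,-0.3,0,0,0,0,0,0]

```text
clock: 32.78
tcp_pos: [0.6268, 0.1298, -0.0227]
orientation: [-0.005, -0.029, 1.0, 0.0]
wrist_force: [-10.9, -1.6, 0.7]
finger_gap: 0.0298
grip_force: 5.5
```

arm_command:
  moves: [-0.3,-1,0,0,0,0,0,-0.3,0,0,0,0,0,0]

```text
clock: 33.02
tcp_pos: [0.6268, 0.1299, -0.0227]
orientation: [-0.006, -0.029, 1.0, -0.0]
wrist_force: [-14.1, -1.6, 2.3]
finger_gap: 0.0299
grip_force: 6.9
```

arm_command:
  moves: [-0.3,-1,0,0,0,0,0,-0.3,0,0,0,0,0,0]

```text
clock: 33.28
tcp_pos: [0.6273, 0.1299, -0.0227]
orientation: [-0.006, -0.029, 1.0, -0.0]
wrist_force: [-14.4, -1.3, 3.9]
finger_gap: 0.0298
grip_force: 7.5
```

arm_command:
  moves: [-0.3,-1,0,0,0,0,0,-0.3,0,0,0,0,0,0]

```text
clock: 33.52
tcp_pos: [0.6276, 0.1299, -0.0227]
orientation: [-0.007, -0.029, 1.0, -0.0]
wrist_force: [-16.8, -1.9, 5.6]
finger_gap: 0.0296
grip_force: 8.3
```

About 6–7 mm of buffer travel should be past the catch. I'll retreat in small steps to see where contact ends.

arm_command:
  moves: [-0.3,2,0,0,0,0,0,-0.3,2,0,0,0,0,0,-0.3,0,0,0,0,0,0]

```text
clock: 33.9
tcp_pos: [0.6262, 0.1298, -0.0227]
orientation: [-0.005, -0.029, 1.0, 0.0]
wrist_force: [-9.9, -2.0, 0.6]
finger_gap: 0.03
grip_force: 5.2
```

arm_command:
  moves: [-0.3,2,0,0,0,0,0,-0.3,2,0,0,0,0,0,-0.3,0,0,0,0,0,0]

```text
clock: 34.28
tcp_pos: [0.6243, 0.1297, -0.022]
orientation: [-0.003, -0.029, 1.0, 0.0]
wrist_force: [-7.0, -1.5, -1.2]
finger_gap: 0.03
grip_force: 3.4
```

arm_command:
  moves: [-0.3,2,0,0,0,0,0,-0.3,2,0,0,0,0,0,-0.3,0,0,0,0,0,0]

```text
clock: 34.65
tcp_pos: [0.6234, 0.1296, -0.0208]
orientation: [0.0, -0.029, 1.0, 0.0]
wrist_force: [-2.3, 1.1, -2.2]
finger_gap: 0.0298
grip_force: 1.1
```

arm_command:
  moves: [-0.3,2,0,0,0,0,0,-0.3,2,0,0,0,0,0,-0.3,0,0,0,0,0,0]

```text
clock: 35.02
tcp_pos: [0.6199, 0.1291, -0.0203]
orientation: [0.001, -0.029, 1.0, 0.0]
wrist_force: [-0.1, 0.8, 0.5]
finger_gap: 0.0297
grip_force: 0.0
```

Contact was lost near 0.623, about 3 mm past the first buffer touch, which fits the carrier being caught. I'll withdraw and check.

arm_command:
  moves: [-0.3,20,0,0,0,0,0,-0.3,30,0,0,0,0,0,-0.3,30,0,-30,0,0,0,-0.3,30,0,-50,0,0,0,-0.3,40,0,-50,0,0,0,-0.3,50,-30,0,0,0,0,-0.3,40,-50,0,0,0,0,-0.3,0,-50,0,0,0,0]

```text
clock: 36.02
tcp_pos: [0.3862, -0.0136, 0.1083]
orientation: [0.0, -0.03, 1.0, 0.0]
wrist_force: [1.3, -0.0, -0.2]
finger_gap: 0.03
grip_force: 0.0
```

arm_command:
  moves: [-0.3,0,-50,0,0,0,0,-0.3,0,-50,0,0,0,0,-0.3,0,-50,0,0,0,0,-0.3,0,0,0,0,0,0]

```text
clock: 36.52
tcp_pos: [0.3988, -0.1668, 0.1085]
orientation: [0.001, -0.026, 1.0, -0.001]
wrist_force: [0.7, 0.5, 0.1]
finger_gap: 0.0301
grip_force: 0.0
```

Run:
```python
from h import *
p,_=read_camera("scene"); t,_=read_camera("top")
print("win",rect("scene",p,(295,335,160,215),130,255,.012),rect("top",t,(203,227,115,150),130,255,.012))
print("dark",rect("scene",p,(285,345,160,218),0,75,.016),rect("top",t,(195,235,105,165),0,75,.016))
a=cv2.resize(p[150:230,270:390],None,fx=5,fy=5,interpolation=cv2.INTER_CUBIC);b=cv2.resize(t[80:180,185:245],None,fx=3.2*1.25,fy=4,interpolation=cv2.INTER_CUBIC)[:400]
cv2.imwrite("pics/end.png",np.hstack([a[:400,:550],b]))
print(get_state()["tcp_pos"])
```

```text
win (array([656.9, 204.9]), array([129.4,  80.5]), np.float64(0.432)) (array([688.7, 131.6]), array([54. , 54.9]), np.float64(0.064))
dark (array([690.9, 138.5]), array([118.1,  83.2]), np.float64(0.06)) (array([691.1, 133.5]), array([124.7,  94.3]), np.float64(0.054))
[ 0.39761407 -0.16342789  0.10802316]
```

View pics/end.png

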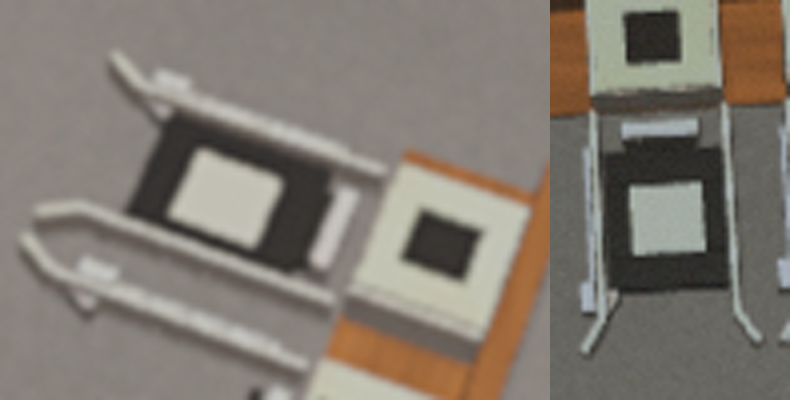

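The final view shows the carrier flat and straight, about 79 mm inside the mouth. The catch tip is out behind its near edge (left view 155,100; right view 615,295), and the buffer is against its front.

```bash
python3 -c "
from workcell import *
print(hand_in())"
```

```text
the job is handed in; nothing more can be done
None
```

I pushed the square-window carrier into its own bay until the catch came out behind it, and handed the job in at about 37 s of the 67 s. The hand-in returned no verdict; the last pictures show it straight in the bay and held between catch and buffer, and I left the other things alone.

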